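Refit the washer's detergent drawer and hold the start button in

TASK

The middle washer's detergent drawer has been taken out and loaded with two tablets: slide it back into its bay, tablets still in it, push it fully home and let go of it. Then press that washer's round start button, on its sloped panel, right in and keep it in for at least 3 seconds, with a finger-like push of no more than about 25 N; finish while still holding it in. Leave the square stop button and the jug, the carton and the cup alone.

Things in the scene. Friction and masses are not known exactly. Their poses are not given: they have to be found in the camera images.
- washer: Row of full-size stainless front-loading washers, fixed, front to the robot. Origin: at table height in the plane of the upright front face, below the middle of the middle washer's drawer bay; +x into the machine, +y left, z up. The face rises to z = 165 mm; above it the control panel slopes back at 45 degrees to the flat deck at z = 235 mm. Bay and buttons are fixed in this frame.
- bay (a point): Middle of the lower edge of the bay's mouth, in the plane of the upright face, 85 mm above the table; axes as the washer's. Level opening at the left end of the middle washer, 128 mm wide, 58 high, 215 deep, its floor at this height; the sides of the mouth are flared 5 mm over the first 20 mm. The neighbours' drawers are in place.
- drawer: Loose detergent drawer, 0.3 kg: open white tub 180 long (x), 120 wide (y), 48 mm high, walls 3 mm, with compartments; grey front panel at its -x end (x = -105 to -90, 150 wide, 65 high, underside level with the tub's), a flat-bar pull in front. Origin: centre of the tub's underside; z up. Goes in +x end first, along the bay's +x, until the panel's rear lies on the washer's face.
- drawer_seat (a point): On the drawer: middle of the lower edge of the panel's rear face (x = -90 mm, z = 0 in the drawer's frame), axes as the drawer's. It meets bay when the drawer is fully home.
- drawer_pull (a point): Centre of the flat bar of the drawer's pull (x = -145, z = 50 mm in the drawer's frame), axes as the drawer's. The bar is 12 mm thick (x), 110 long (y), 22 high (z); 34 mm clear between it and the panel; two 10 mm wide arms at y = +-50 mm join it to the panel, so 90 mm of it is free to grasp.
- tablet_a: White detergent tablet 40 x 28 x 16 mm, 30 g, loose in the drawer's large compartment. Origin: centre of its underside.
- tablet_b: The second, like tablet_a.
- start (a joint): Travel of the start button: 0 out, 0.010 m fully in. A spring pushes it back: about 4 N to begin, 12 N fully in.
- start_top (a point): Centre of the outer face of the start button: the large round grey button, 40 mm across, standing 20 mm out of the sloped panel, 170 mm to the right (-y) of the bay's middle, halfway up the slope. z points out of the panel, at 45 degrees up and towards the robot; it is pressed along -z. It moves with the button.
- stop (a joint): Travel of the stop button: 0 out, 0.010 m fully in; same spring.
- stop_top (a point): Centre of the outer face of the square stop button, 36 x 36 mm, standing 20 mm out, 80 mm to the right (-y) of the start button at the same height; z out of the panel. Not to be pressed.
- jug: Detergent jug, a round bottle 84 mm across, 180 mm tall. Origin: centre of its underside.
- carton: Cardboard carton 70 x 130 x 110 mm (x, y, z). Origin: centre of its underside.
- cup: Clear measuring cup 68 mm across the rim, 60 mm tall. Origin: centre of its underside.

How it is judged (in metres and radians):
On the way, in this order (a step that is already met when the one before it is completed fails the run):
1. the loaded drawer is fully home in its bay, both tablets in it, and let go of (x of drawer_seat in the frame of bay between -0.006 and 0.006 m and y of drawer_seat in the frame of bay between -0.01 and 0.01 m and z of drawer_seat in the frame of bay between -0.005 and 0.008 m and angle between the x axis of drawer and the x axis of washer, either way round below 0.07 rad and angle between drawer's own z axis and vertical below 0.07 rad and x of tablet_a in the frame of drawer between -0.09 and 0.09 m and y of tablet_a in the frame of drawer between -0.06 and 0.06 m and z of tablet_a in the frame of drawer between 0 and 0.045 m and x of tablet_b in the frame of drawer between -0.09 and 0.09 m and y of tablet_b in the frame of drawer between -0.06 and 0.06 m and z of tablet_b in the frame of drawer between 0 and 0.045 m and contact force between the fingers and drawer below 0.5 N), for 0.3 s.
2. the start button is kept in for 3 s with the drawer home, pushing with under 30 N (value of joint start above 0.007 m and x of drawer_seat in the frame of bay between -0.006 and 0.006 m and y of drawer_seat in the frame of bay between -0.01 and 0.01 m and z of drawer_seat in the frame of bay between -0.005 and 0.008 m and angle between the x axis of drawer and the x axis of washer, either way round below 0.07 rad and angle between drawer's own z axis and vertical below 0.07 rad and contact force between each of the fingers, the arm and washer below 30 N), for 3 s.
At the end, for the whole second after the job is handed in: Drawer home: within 6 mm of the face, 10 mm sideways, 8 mm in height, straight and level within 4 degrees, not held, both tablets in it. Start button held in by over 7 of its 10 mm, kept so for 3 s, with 3 to 30 N; stop button out (under 3 mm) (all of step 2 and x of tablet_a in the frame of drawer between -0.09 and 0.09 m and y of tablet_a in the frame of drawer between -0.06 and 0.06 m and z of tablet_a in the frame of drawer between 0 and 0.045 m and x of tablet_b in the frame of drawer between -0.09 and 0.09 m and y of tablet_b in the frame of drawer between -0.06 and 0.06 m and z of tablet_b in the frame of drawer between 0 and 0.045 m and contact force between the fingers and drawer below 0.5 N and contact force between any of the fingers, the arm and washer above 3 N and value of joint stop below 0.003 m); the arm keeps its last pose, push and grip.
It fails at once if the stop button is pressed (more than 4 mm) (value of joint stop above 0.004 m).
It fails at once if the detergent jug is shifted by more than 40 mm or tipped (distance of jug from where it was at the start of the episode above 0.04 m or angle between jug's own z axis and vertical above 0.4 rad).
It fails at once if the cardboard carton is shifted by more than 40 mm or tipped (distance of carton from where it was at the start of the episode above 0.04 m or angle between carton's own z axis and vertical above 0.4 rad).
It fails at once if the measuring cup is shifted by more than 40 mm or tipped (distance of cup from where it was at the start of the episode above 0.04 m or angle between cup's own z axis and vertical above 0.4 rad).
It also fails if it takes over 72 s, if anything falls off the work surface, if the arm or the gripper's body presses on something with over 40 N, if the wrist force passes 120 N, or if a joint passes its speed limit or range.

ROBOT

A 6-joint arm with a two-finger parallel gripper is mounted at the origin on the work surface. World frame = base frame: x ahead of the robot, y to its left, z up, the work surface at z = 0. Lengths are in mm, angles in rad, forces in N, time in s.
With the tool pointing down it reaches from about 275 to 750 mm from the base axis. Payload 10.2 kg.
Tool frame: the origin (TCP) lies between the finger pads; the fingertips stand 8 mm ahead of it and the grasp point (between the pads) lies 11 mm behind it; z points along the fingers, y is the line along which they close (so a half turn about z gives the same grasp; the last joint's range is limited). The gripper opens to 85 mm and grips with 20 to 120 N. Pads are 22 mm wide; open, the fingers measure 114 mm over their backs; the gripper's body (76 mm by 85 mm) begins 54 mm behind the grasp point. The pads swing forward as they close: fully open they stand 13 mm farther back than shut.
Start: joints at [-1.355, 0.313, 1.498, -0, 1.331, -0.223], TCP at [223.037, -475.275, 239.294] pointing down, gripper open.
Joint ranges: [-2.94, 2.94], [-0.97, 2.17], [0.19, 2.56], [-1.23, 4.37], [0.02, 3.11], [-2.88, 2.88]. Speed limits (rad/s): [2.39, 2.39, 3.01, 3.14, 3.14, 3.14].

INTERFACE

Orientations are given as a unit quaternion [w, x, y, z].
In Python, from rig import * gives the robot as it stands.
- The arm moves only by the shell command python3 -m handwheel 'ROWS' [FORCE]. ROWS is JSON, a list that holds one entry, the list of rows, each a list of 7 numbers: the shift along the world's x, y, z in mm, then the turn, a rotation vector about the world's x, y, z in degrees, then the opening, from -1 (shut) to 1 (fully open). A call has 1 to 8 rows; each row shifts and turns the commanded pose from where the row before left it; what a row does not reach is not made up. A row lasts 1/8 s, in which the tool goes at most 62.5 mm and 10.7 degrees, less where a joint would pass 70% of its speed; a pose out of reach is approached as far as the arm can. A call is refused whole if a number of a shift passes 62.5 or a number of a turn 10.7, either way. A call with a gripper value outside its range is refused whole. The fingers move at their own pace and stop on an object; FORCE is the grip in N (left out, the last holds). Time passes only in rows, so rows that do not move let the fingers close. It gives the time, the measured TCP pose, the force, the opening and the grip force at its end, in the units of the state.
- sense(): the state, without advancing time (a new reading comes with each control period).
- capture(name): name is "scene" or "side" or "wrist"; returns a dict with "image" (384x512x3 uint8, red, green, blue), "fx", "fy", "cx", "cy" (pixels), "rvec" (rotation vector, rad) and "tvec" (3), from world to camera coordinates, as OpenCV has them; the wrist camera has in their place "hand_eye" (4x4, takes a point from camera to tool coordinates, whose origin is the TCP and whose axes are the flange's). Camera axes: x right, y down, z forward; pixel columns grow to the right and rows downward; lengths in mm; the calibration is good to about 2 mm. A picture is of the moment at which its call begins: read the wrist's pose just before it. There is no depth.
- finish_job(): hands the job in; it is judged then, once.
The state is a dict: "time_s": time; "joints": joint angles; "dq": joint speeds; "tau": joint torques, N m; "eef_pos": TCP position; "ee_rot": TCP orientation; "force": force on the tool from outside, world axes, zero at the start; "wrist_torque": the same for the moment, N m; "grip_width": opening from 0.0 (shut) to 1.0 (fully open); "grip_force": force on a finger pad.
Only numpy, scipy, OpenCV 4.12 (cv2) and the standard library are available. Lean on these libraries where they do the work, as an engineer would, in place of code of your own. Each camera call takes 0.05 s, during which the arm holds its last target. There are 200 camera calls.

## Working session

There is one attempt and no reset: what is moved stays moved. The work goes in short steps, Python scripts to look and compute and a shell command to move; the robot and the scene stay as the last step left them, time stands still between calls to the robot, and variables do not carry over. Pictures are saved under pics/ and viewed, at most 13 in all, crops included, and the job is handed in when it is done.

```bash
mkdir -p pics; python3 - <<'E'
from rig import *
import cv2,numpy as np,pickle
s=sense();print({k:np.round(v,3).tolist() for k,v in s.items()})
d={}
for n in("scene","side","wrist"):
    c=capture(n);d[n]=c;cv2.imwrite(f"pics/{n}0.png",c["image"][:,:,::-1])
    print(n,{k:np.round(v,3).tolist() for k,v in c.items() if k!="image"})
pickle.dump(d,open("cap0.pkl","wb"))
E
```

```text
{'time_s': 0.0, 'joints': [-1.355, 0.313, 1.498, 0.0, 1.331, -0.223], 'dq': [-0.001, -0.002, 0.002, -0.002, -0.001, 0.002], 'tau': [0.001, -41.226, -25.975, -0.0, 0.004, 0.0], 'eef_pos': [222.991, -475.026, 238.729], 'ee_rot': [-0.001, 0.976, 0.218, 0.0], 'force': [-0.933, -0.276, -0.165], 'wrist_torque': [0.013, -0.002, -0.057], 'grip_force': 0.0, 'grip_width': 0.999}
scene {'fx': 484.558, 'fy': 484.558, 'cx': 253.185, 'cy': 189.275, 'rvec': [1.639, 1.778, -0.831], 'tvec': [85.913, -212.588, 1990.229]}
side {'fx': 390.312, 'fy': 390.312, 'cx': 249.232, 'cy': 196.036, 'rvec': [1.125, -2.464, 0.916], 'tvec': [320.799, 399.926, 817.687]}
wrist {'fx': 276.165, 'fy': 276.165, 'cx': 258.808, 'cy': 194.619, 'hand_eye': [[0.001, -0.945, -0.326, 84.355], [1.0, 0.001, 0.001, -0.861], [-0.0, -0.326, 0.945, -133.928], [0.0, 0.0, 0.0, 1.0]]}
```

View pics/scene0.png

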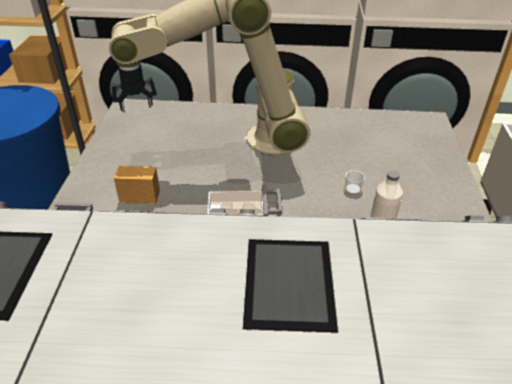

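View pics/side0.png

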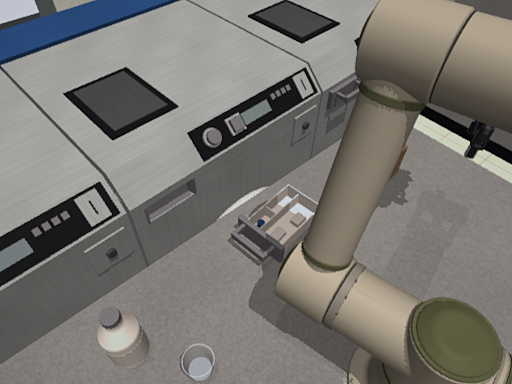

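The side picture shows the drawer with its pull at about (255,245), the bay at (170,200), the start button at (212,137) and the stop at (236,122). The scene picture shows the pull on the +y side at (272,203), the carton at (137,185), the cup at (355,183) and the jug at (388,195).

```bash
cat > h.py <<'E'
import numpy as np,cv2,pickle
from scipy.spatial.transform import Rotation as R
def cam(c,s=None):
    K=np.array([[c["fx"],0,c["cx"]],[0,c["fy"],c["cy"]],[0,0,1]])
    if "hand_eye" in c:
        H=np.array(c["hand_eye"]);w,x,y,z=s["ee_rot"];Rt=R.from_quat([x,y,z,w]).as_matrix()
        Rwc=Rt@H[:3,:3];o=Rt@H[:3,3]+np.array(s["eef_pos"])
    else:
        Rc=R.from_rotvec(np.array(c["rvec"]).ravel()).as_matrix();Rwc=Rc.T;o=-Rc.T@np.array(c["tvec"]).ravel()
    return K,Rwc,o
def ray(C,uv):
    K,Rw,o=C;d=Rw@np.linalg.inv(K)@np.array([*uv,1.]);return o,d/np.linalg.norm(d)
def plane(C,uv,z):
    o,d=ray(C,uv);return o+d*(z-o[2])/d[2]
def tri(*pairs):
    A=np.zeros((3,3));b=np.zeros(3);rs=[ray(C,uv) for C,uv in pairs]
    for o,d in rs:
        P=np.eye(3)-np.outer(d,d);A+=P;b+=P@o
    p=np.linalg.solve(A,b);return p,max(np.linalg.norm((np.eye(3)-np.outer(d,d))@(p-o)) for o,d in rs)
def proj(C,p):
    K,Rw,o=C;q=K@(Rw.T@(np.array(p)-o));return q[:2]/q[2]
E
python3 - <<'E'
from h import *
d=pickle.load(open("cap0.pkl","rb"));S=cam(d["side"]);T=cam(d["scene"])
np.set_printoptions(precision=0,suppress=True)
for n,uv,z in[("pull",(255,245),50),("tubfar",(288,187),48),("tubright",(318,212),48),("bayL",(148,215),85),("bayR",(195,192),85),("start",(211,137),214),("stop",(236,122),214),("cup",(198,375),0),("jug",(130,358),0)]: print(n,plane(S,uv,z))
for n,uv,z in[("pull",(279,203),50),("tubL",(208,203),48),("carton",(137,202),0),("cup",(355,193),0),("jug",(388,177),180)]: print(n,plane(T,uv,z))
im=d["side"]["image"];cv2.imwrite("pics/side_c.png",cv2.resize(im[70:290,120:340,::-1],(780,600)[:1]*1+(600,)if 0 else (600,600),interpolation=cv2.INTER_CUBIC))
E
```

```text
pull [442.  21.  50.]
tubfar [ 529. -182.   48.]
tubright [ 411. -180.   48.]
bayL [673. 184.  85.]
bayR [658.  47.  85.]
start [684. -38. 214.]
stop [ 689. -126.  214.]
cup [300. 309.   0.]
jug [425. 400.   0.]
pull [462.  37.  50.]
tubL [ 479. -198.   48.]
carton [ 440. -455.    0.]
cup [329. 303.   0.]
jug [460. 369. 180.]
```

View pics/side_c.png

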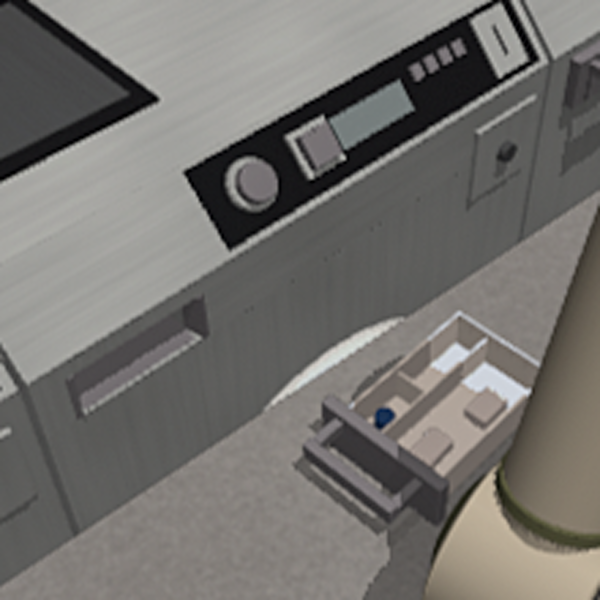

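The crop shows the pull bar running at about (350,480) with the drawer's +x end away from it. The bay mouth is at (140,360), the start button at (252,183) and the stop at (322,145). The face is near x=665 and the bay near y=115. I'll move the wrist over the pull.

```bash
python3 -m handwheel '[[[20,40,20,0,0,-3,0],[25,62,20,0,0,-4,0],[25,62,20,0,0,-4,0],[25,62,20,0,0,-4,0],[25,62,20,0,0,-4,0],[25,62,10,0,0,-4,0],[25,62,0,0,0,-2,0],[25,60,0,0,0,0,0]]]'; python3 -m handwheel '[[[5,20,0,0,0,0,0],[0,0,0,0,0,0,0]]]'
python3 - <<'E'
from rig import *
import cv2,numpy as np,pickle
s=sense();c=capture("wrist");pickle.dump((s,c),open("w1.pkl","wb"));cv2.imwrite("pics/w1.png",c["image"][:,:,::-1])
print(s["eef_pos"],s["ee_rot"],s["joints"],s["time_s"])
E
```

```text
time_s: 1.15
eef_pos: [403.4, -38.1, 340.3]
ee_rot: [0.0, 1.0, 0.001, 0.0]
force: [1.0, -1.0, 0.1]
grip_width: 0.502
grip_force: 0.0
time_s: 1.4
eef_pos: [408.2, -19.2, 340.0]
ee_rot: [-0.0, 1.0, 0.003, -0.0]
force: [0.6, -0.9, 0.8]
grip_width: 0.496
grip_force: 0.0
[408.16118296 -19.17535545 340.04974629] [-2.59386152e-05  9.99996416e-01  2.67084002e-03 -1.83582655e-04] [-3.35511984e-01 -9.32526145e-03  1.61498371e+00 -7.29202108e-05
  1.53629779e+00  1.22994519e+00] 1.4
```

View pics/w1.png

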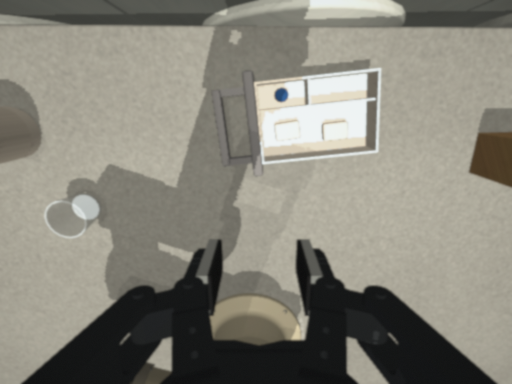

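The wrist view shows the pull bar from (214,90) to (222,165), the panel from (244,71) to (260,175), and the tub rim corners at (255,82), (381,69), (379,153) and (262,163). Both tablets are at (288,130) and (335,130). Next I'll take two tilted views for the washer and for drawer heights.

```bash
python3 -m handwheel '[[[-10,15,0,0,-9,0,0],[-10,15,0,0,-9,0,0],[-10,15,0,0,-9,0,0],[-10,15,0,0,-9,0,0],[0,15,0,0,-9,0,0],[0,0,0,0,0,0,0],[0,0,0,0,0,0,0]]]'
cat > snap.py <<'E'
import sys,cv2,pickle
from rig import *
n=sys.argv[1];s=sense();c=capture("wrist");pickle.dump((s,c),open(n+".pkl","wb"));cv2.imwrite(f"pics/{n}.png",c["image"][:,:,::-1])
print(s["eef_pos"],s["ee_rot"],s["joints"],s["time_s"])
E
python3 snap.py w2
python3 -m handwheel '[[[0,-40,0,0,0,0,0],[0,-40,0,0,0,0,0],[0,-40,0,0,0,0,0],[0,0,0,0,0,0,0],[0,0,0,0,0,0,0]]]'
python3 snap.py w3
python3 -c "
import cv2,numpy as np
a=cv2.imread('pics/w2.png');b=cv2.imread('pics/w3.png')
cv2.imwrite('pics/w23.png',cv2.resize(np.vstack([a[:288],b[:288]]),(533,600)) if 0 else np.vstack([a[:290],b[:290]]))"
```

```text
time_s: 2.33
eef_pos: [368.6, 53.9, 340.8]
ee_rot: [0.001, 0.924, 0.001, 0.382]
force: [-0.2, 0.8, 0.7]
grip_width: 0.502
grip_force: 0.0
[368.57804982  53.86403519 340.82649373] [1.09972169e-03 9.24161428e-01 6.96605045e-04 3.81999948e-01] [-0.34293655 -0.55325149  2.1739345   0.33677121  0.79548704  1.08078941] 2.325
time_s: 3.0
eef_pos: [368.2, -62.5, 339.9]
ee_rot: [0.0, 0.924, 0.001, 0.381]
force: [-1.1, 1.0, 0.3]
grip_width: 0.5
grip_force: 0.0
[368.24692781 -62.49247957 339.93797086] [1.49538720e-04 9.24429560e-01 5.85353838e-04 3.81352361e-01] [-0.91958353 -0.5446529   2.17195248  0.68690059  1.08534478  0.45462776] 3.0
```

View pics/w23.png

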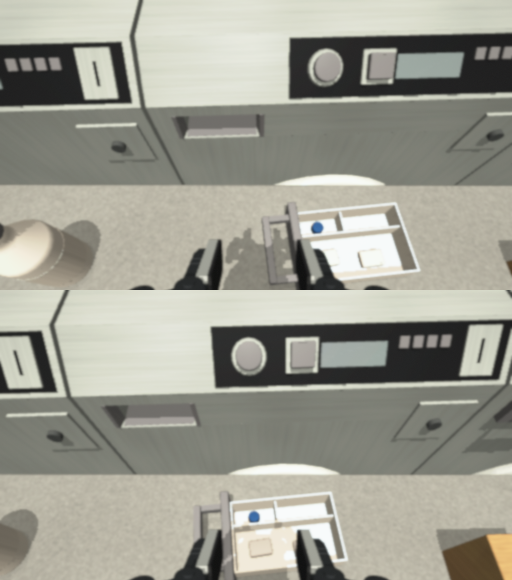

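The stack shows the bay mouth at (186–258,137) in the first view and (121–196,135) in the second. The start button is at (326,66) and (248,66), the stop at (381,65) and (303,65). I'll view enlarged crops to pick corners.

```bash
python3 - <<'E'
import cv2,numpy as np
a=cv2.imread('pics/w2.png');b=cv2.imread('pics/w3.png');w=cv2.imread('pics/w1.png')
r=lambda im,x,y:cv2.resize(im[y:y+75,x:x+100],(400,300),interpolation=cv2.INTER_CUBIC)
cv2.imwrite('pics/z.png',np.vstack([np.hstack([r(a,170,90),r(b,105,90)]),np.hstack([r(a,290,30),r(b,212,30)])]))
E
```

```text
(no output)
```

View pics/z.png

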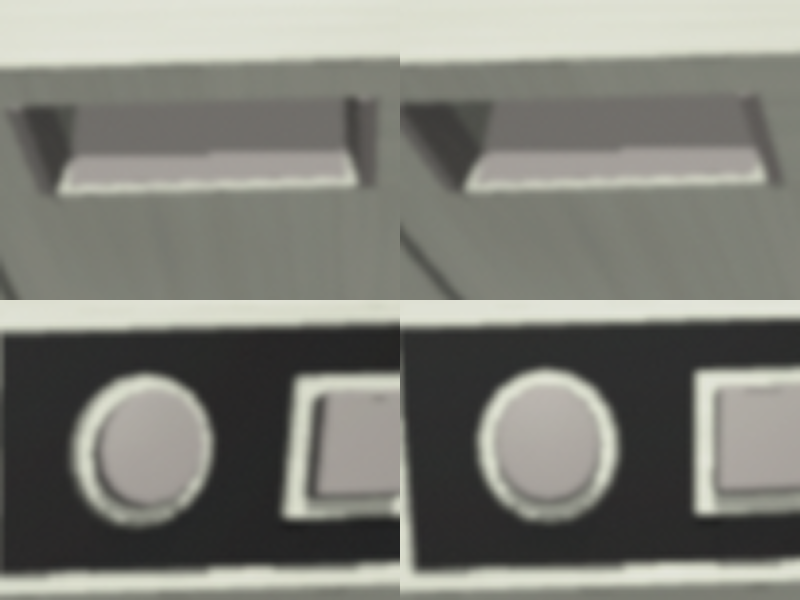

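The zoom gives bay edge corners of (184.1,137.9)/(258.6,136.1) in w2 and (121.1,137.6)/(196.4,135.4) in w3. The start face centre is (327.5,66.4) in w2 and (248.7,64.7) in w3.

```bash
python3 - <<'E'
from h import *
np.set_printoptions(precision=1,suppress=True)
L=lambda n:pickle.load(open(n+".pkl","rb"))
(s1,c1),(s2,c2),(s3,c3)=L("w1"),L("w2"),L("w3");C1,C2,C3=cam(c1,s1),cam(c2,s2),cam(c3,s3)
P={}
for n,a,b in[("bayL",(184.1,137.9),(121.1,137.6)),("bayR",(258.6,136.1),(196.4,135.4)),("start",(327.5,66.4),(248.7,64.7))]:
    P[n]=tri((C2,a),(C3,b));print(n,*P[n])
# face top edge: strongest bright->grey drop per column
for C,c,u0,u1 in((C2,c2,150,285),(C3,c3,75,205)):
    g=cv2.GaussianBlur(cv2.cvtColor(c["image"],cv2.COLOR_RGB2GRAY),(3,3),0).astype(float)
    pts=[]
    for u in range(u0,u1):
        col=np.diff(g[92:118,u]);pts.append((u,92.5+np.argmin(col)))
    w=np.array([plane(C,p,165) for p in pts]);vx,vy,x0,y0=cv2.fitLine(w[:,:2].astype(np.float32),cv2.DIST_HUBER,0,.01,.01).ravel()
    t=(115-y0)/vy;print("face top: x at y=115",x0+t*vx,"yaw deg",np.degrees(np.arctan(-vx/vy)))
im=c1["image"];print(im[128,205:262].astype(int).tolist()[::2]); 
E
```

```text
bayL [647.9 192.1  83. ] 0.46399128876873946
bayR [655.4  55.   79.7] 0.15182982729924416
start [680.5 -46.1 212.2] 0.3002476165280696
face top: x at y=115 649.7018 yaw deg 2.2997084
face top: x at y=115 649.5958 yaw deg 2.457595
[[127, 124, 114], [129, 126, 115], [128, 125, 115], [126, 124, 113], [126, 123, 113], [125, 122, 112], [112, 109, 103], [120, 117, 112], [125, 121, 117], [118, 115, 111], [84, 82, 78], [103, 101, 93], [117, 114, 104], [121, 118, 108], [123, 121, 111], [129, 126, 115], [132, 129, 118], [129, 127, 116], [128, 126, 116], [127, 124, 114], [123, 121, 110], [117, 114, 105], [106, 103, 98], [119, 116, 112], [123, 120, 116], [123, 119, 115], [125, 121, 114], [197, 186, 168], [223, 218, 203]]
```

The face is at x≈651, yaw ≈ +2.4°, and the bay middle is at y≈123.5. The measured start position agrees with the frame. Next are two closer straight-down views of the pull.

```bash
python3 -m handwheel '[[[10,18,-22,0,9,0,-0.2],[10,18,-22,0,9,0,-0.2],[10,18,-22,0,9,0,-0.2],[10,18,-22,0,9,0,-0.2],[7,10,-22,0,9,0,-0.2],[0,0,0,0,0,0,-0.2],[0,0,0,0,0,0,-0.2]]]'
python3 snap.py w4
python3 -m handwheel '[[[0,25,0,0,0,0,-0.2],[0,25,0,0,0,0,-0.2],[0,0,0,0,0,0,-0.2],[0,0,0,0,0,0,-0.2]]]'
python3 snap.py w5
python3 -c "
import cv2,numpy as np
a=cv2.imread('pics/w4.png');b=cv2.imread('pics/w5.png')
cv2.imwrite('pics/w45.png',np.hstack([a[:300,100:500],b[:300,100:500]]))"
```

```text
time_s: 3.92
eef_pos: [414.3, 19.6, 231.3]
ee_rot: [-0.0, 1.0, 0.002, 0.004]
force: [-0.4, -0.0, -0.6]
grip_width: 0.396
grip_force: 0.0
[414.32307619  19.62791319 231.32960763] [-3.38482565e-04  9.99992592e-01  1.55538150e-03  3.50463931e-03] [-0.23829946  0.06977523  1.81677408  0.00244888  1.24839642  1.32861789] 3.925
time_s: 4.47
eef_pos: [414.3, 68.2, 231.5]
ee_rot: [-0.0, 1.0, 0.0, 0.004]
force: [-0.3, 0.5, 0.4]
grip_width: 0.4
grip_force: 0.0
[414.32233763  68.19121027 231.54560694] [-2.84376732e-04  9.99993685e-01  3.26345120e-04  3.52739252e-03] [-1.18378297e-01  8.13232304e-02  1.80359029e+00  1.47561244e-03
  1.24974166e+00  1.45130454e+00] 4.475
```

View pics/w45.png

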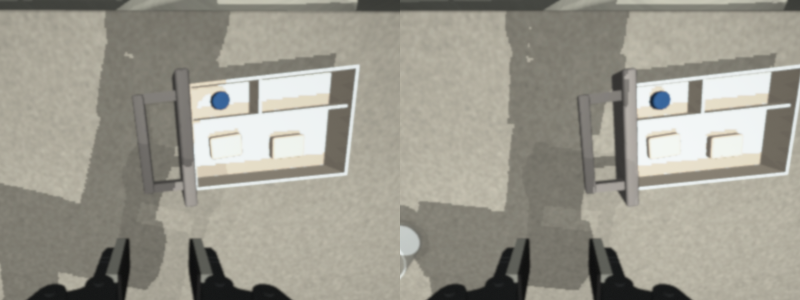

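Left shows the bar from about (138,96) to (150,193), and right from (582,96) to (590,193). Both tablets lie in the compartment. I'll zoom in on the bar ends.

```bash
python3 -c "
import cv2,numpy as np
a=cv2.imread('pics/w4.png');b=cv2.imread('pics/w5.png')
r=lambda im,x,y:cv2.resize(im[y:y+150,x:x+100],(400,600),interpolation=cv2.INTER_CUBIC)
cv2.imwrite('pics/z2.png',cv2.convertScaleAbs(np.hstack([r(a,220,62),r(b,270,62)]),alpha=1.3))"
```

```text
(no output)
```

View pics/z2.png

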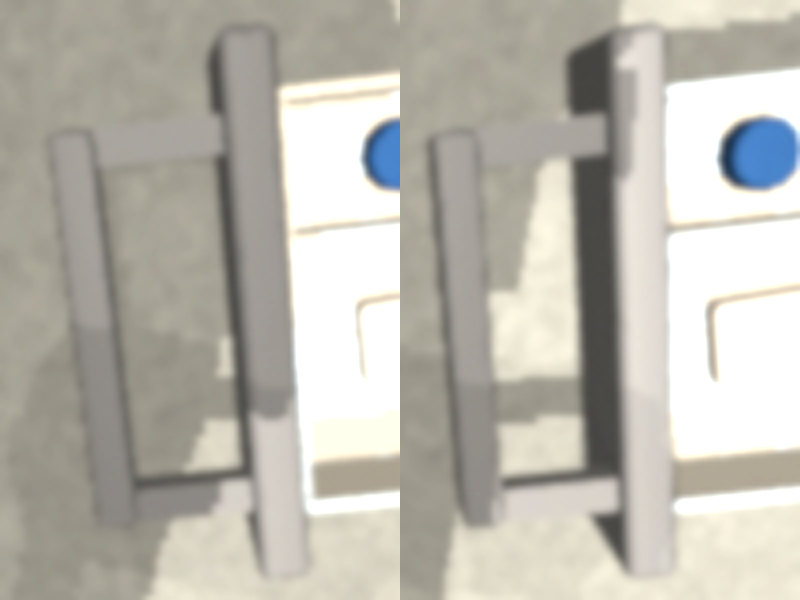

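In the zoom the bar's top-face ends are at (72,133)/(114,522) on the left and (53,133)/(80,522) in the right crop. The panel-top ends are at (247,28)/(285,575) and (238,28)/(251,575).

```bash
python3 - <<'E'
from h import *
np.set_printoptions(precision=1,suppress=True)
L=lambda n:pickle.load(open(n+".pkl","rb"))
(s4,c4),(s5,c5)=L("w4"),L("w5");C4,C5=cam(c4,s4),cam(c5,s5)
f=lambda p,x:(x+(p[0]+.5)/4-.5,62+(p[1]+.5)/4-.5)
for n,pa,pb in[("bar",((72,133),(114,522)),((53,133),(80,522))),("panel",((247,28),(285,575)),((238,28),(251,575)))]:
    q=[]
    for a,b in zip(pa,pb):
        p,e=tri((C4,f(a,220)),(C5,f(b,270)));q.append(p);print(n,p,e)
    d=q[0]-q[1];print(" mid",(q[0]+q[1])/2,"len",np.linalg.norm(d),"drawer x yaw",np.degrees(np.arctan2(d[1],d[0]))-90)
E
```

```text
bar [504.   43.5  52.5] 0.08164893866433344
bar [396.8  32.9  58.7] 0.03754566588987054
 mid [450.4  38.2  55.6] len 107.90025493764284 drawer x yaw -84.35451993304598
panel [529.   -1.8  60.9] 0.032860748124306366
panel [382.3 -17.2  63.5] 0.02568616846414724
 mid [455.6  -9.5  62.2] len 147.50645394331858 drawer x yaw -84.00550919868462
```

The drawer yaw is −84.2° and the bar middle is at (450,38), with its top near z≈58–61. I'll descend onto it.

```bash
python3 -m handwheel '[[[18,-15,0,0,0.4,2.9,-0.2],[18,-15,-20,0,0,2.9,-0.2],[0,0,-40,0,0,0,-0.2],[0,0,-40,0,0,0,-0.2],[0,0,-30,0,0,0,-0.2],[0,0,0,0,0,0,-0.2],[0,0,0,0,0,0,-0.2]]]'; python3 -m handwheel '[[[0,0,-20,0,0,0,-0.2],[0,0,-20,0,0,0,-0.2],[0,0,-20,0,0,0,-0.2],[0,0,0,0,0,0,-0.2],[0,0,0,0,0,0,-0.2]]]'
python3 snap.py w6
```

```text
time_s: 5.4
eef_pos: [451.1, 38.3, 102.1]
ee_rot: [-0.0, 0.999, 0.051, 0.0]
force: [-0.5, 0.3, -0.1]
grip_width: 0.402
grip_force: 0.0
time_s: 6.02
eef_pos: [451.3, 38.6, 42.2]
ee_rot: [-0.0, 0.999, 0.051, 0.0]
force: [0.0, -0.3, -0.1]
grip_width: 0.398
grip_force: 0.0
[451.26861743  38.56306899  42.22361565] [-2.79941368e-04  9.98698911e-01  5.09937836e-02  2.02472231e-04] [-1.74802936e-01  4.35911258e-01  1.92416181e+00  9.03672115e-04
  7.81250489e-01  1.29332001e+00] 6.025
```

View pics/w6.png

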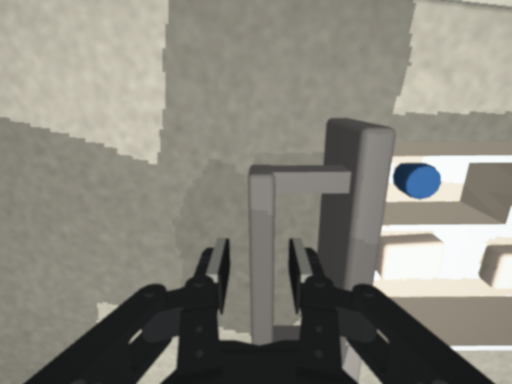

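The bar (columns 250–274) is centred between the fingers (columns 228 and 290), and the right finger is clear of the panel. I'll close at high grip, then lift slowly.

```bash
python3 -m handwheel '[[[0,0,0,0,0,0,-1],[0,0,0,0,0,0,-1],[0,0,0,0,0,0,-1],[0,0,0,0,0,0,-1],[0,0,0,0,0,0,-1],[0,0,0,0,0,0,-1]]]' 110
python3 -m handwheel '[[[0,0,4,0,0,0,-1],[0,0,8,0,0,0,-1],[0,0,10,0,0,0,-1],[0,0,0,0,0,0,-1],[0,0,0,0,0,0,-1]]]'
python3 snap.py w7
```

```text
time_s: 6.82
eef_pos: [450.9, 38.7, 41.8]
ee_rot: [-0.0, 0.999, 0.051, -0.0]
force: [-2.5, 0.6, 8.0]
grip_width: 0.116
grip_force: 107.6
time_s: 7.45
eef_pos: [450.3, 38.8, 62.8]
ee_rot: [-0.001, 0.999, 0.051, -0.001]
force: [0.2, 0.3, -3.5]
grip_width: 0.121
grip_force: 107.3
[450.28523779  38.7831698   62.79721253] [-5.97904060e-04  9.98699567e-01  5.09680109e-02 -1.03931289e-03] [-1.74734425e-01  3.95907754e-01  1.91236070e+00  9.44100762e-04
  8.35617959e-01  1.29344759e+00] 7.45
```

View pics/w7.png

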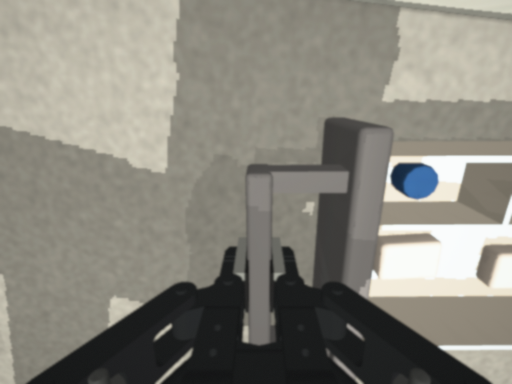

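The drawer is held level with 107 N of grip, and its weight reads about 3.5 N. I'll carry it back and up, then turn it +86.6° to face the bay.

```bash
python3 -m handwheel '[[[-8,9,12,0,0,0,-1],[-16,18,19,0,0,3,-1],[-16,18,19,0,0,5,-1],[-16,18,16,0,0,6.6,-1],[-9,11,3,0,0,7,-1],[0,0,0,0,0,7,-1],[0,0,0,0,0,7,-1],[0,0,0,0,0,7,-1]]]'
python3 -m handwheel '[[[0,0,0,0,0,7,-1],[0,0,0,0,0,7,-1],[0,0,0,0,0,7,-1],[0,0,0,0,0,7,-1],[0,0,0,0,0,7,-1],[0,0,0,0,0,6,-1],[0,0,0,0,0,3,-1],[0,0,0,0,0,0,-1]]]'
python3 -m handwheel '[[[0,0,0,0,0,0,-1],[0,0,0,0,0,0,-1]]]'
python3 - <<'E'
from rig import *
from h import *
s=sense();w,x,y,z=s["ee_rot"];M=R.from_quat([x,y,z,w]).as_matrix()
print(np.round(M,4),s["joints"],s["eef_pos"])
for n in("side","scene"):
    c=capture(n);cv2.imwrite(f"pics/{n}1.png",c["image"][:,:,::-1]);pickle.dump(c,open(n+"1.pkl","wb"))
r=pickle.load(open("side1.pkl","rb"));C=cam(r);
print("proj tcp",proj(C,s["eef_pos"]),"bay",proj(C,(651,123.5,85)))
E
```

```text
time_s: 8.5
eef_pos: [384.6, 113.2, 132.3]
ee_rot: [-0.0, 0.911, 0.412, -0.001]
force: [-0.2, 0.1, -2.6]
grip_width: 0.121
grip_force: 107.6
time_s: 9.5
eef_pos: [384.7, 113.1, 132.2]
ee_rot: [0.0, 0.692, 0.722, -0.001]
force: [0.1, -0.5, -3.5]
grip_width: 0.122
grip_force: 107.7
time_s: 9.75
eef_pos: [385.2, 112.8, 131.9]
ee_rot: [0.0, 0.692, 0.722, -0.001]
force: [0.2, 0.1, -4.0]
grip_width: 0.116
grip_force: 107.7
[[-0.0422  0.9991 -0.0012]
 [ 0.9991  0.0422 -0.002 ]
 [-0.0019 -0.0013 -1.    ]] [-0.00775999  0.17545745  1.98751116 -0.00240403  0.97984036 -0.04866046] [385.24968055 112.82020149 131.93219103]
proj tcp [241.7347022  263.62478922] bay [172.67627086 208.04741631]
```

```bash
python3 -m handwheel '[[[10,0.4,0,0,0,0,-1],[10,0.4,0,0,0,0,-1],[0,0,0,0,0,0,-1],[0,0,0,0,0,0,-1]]]'
python3 - <<'E'
from rig import *
import cv2,numpy as np
a=capture("side")["image"][:,:,::-1];b=capture("wrist")["image"][:,:,::-1]
cv2.imwrite("pics/s2.png",np.vstack([np.hstack([cv2.resize(a[150:300,120:320],(800,600),interpolation=cv2.INTER_CUBIC)])]))
cv2.imwrite("pics/w8.png",b)
E
python3 -c "
import cv2,numpy as np
a=cv2.imread('pics/s2.png');b=cv2.imread('pics/w8.png')
cv2.imwrite('pics/f10.png',np.hstack([cv2.resize(a[:, :640],(480,450),interpolation=cv2.INTER_AREA),cv2.resize(cv2.copyMakeBorder(b,0,0,0,0,0),(320,240)).repeat(1,0) if 0 else cv2.copyMakeBorder(cv2.resize(b,(320,240)),0,210,0,0,cv2.BORDER_CONSTANT)]))"
```

```text
time_s: 10.35
eef_pos: [405.2, 113.6, 131.7]
ee_rot: [0.0, 0.692, 0.722, -0.001]
force: [0.0, -0.1, -3.8]
grip_width: 0.119
grip_force: 107.8
```

View pics/f10.png

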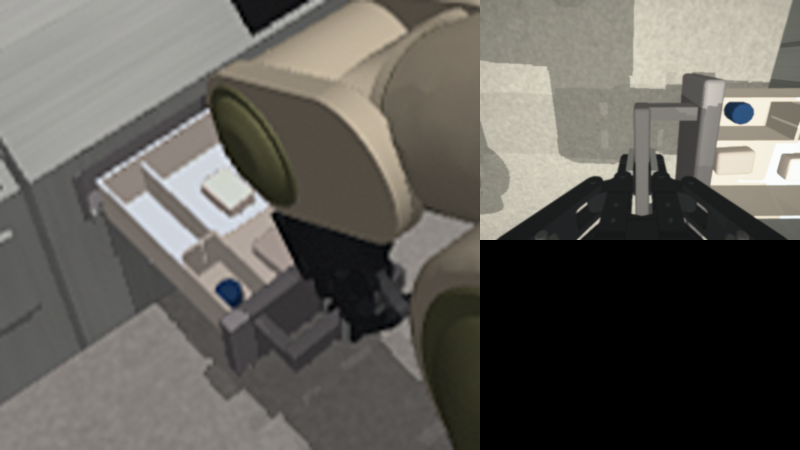

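The picture shows the tub's end, at (97–210,105–185), lined up with the bay mouth and level, with both tablets aboard. I'll insert in steps and watch the force.

```bash
python3 -m handwheel '[[[6,0.25,0,0,0,0,-1],[6,0.25,0,0,0,0,-1],[6,0.25,0,0,0,0,-1],[6,0.25,0,0,0,0,-1],[0,0,0,0,0,0,-1]]]';  python3 -m handwheel '[[[6,0.25,0,0,0,0,-1],[6,0.25,0,0,0,0,-1],[6,0.25,0,0,0,0,-1],[0,0,0,0,0,0,-1]]]'
```

```text
time_s: 11.08
eef_pos: [429.8, 114.5, 131.8]
ee_rot: [0.0, 0.692, 0.722, -0.001]
force: [0.4, 0.2, -3.7]
grip_width: 0.121
grip_force: 107.8
time_s: 11.58
eef_pos: [447.8, 115.3, 131.8]
ee_rot: [0.0, 0.692, 0.722, -0.001]
force: [-0.2, 0.6, -2.9]
grip_width: 0.12
grip_force: 107.8
```

```bash
python3 -m handwheel '[[[8,0.35,0,0,0,0,-1],[8,0.35,0,0,0,0,-1],[8,0.35,0,0,0,0,-1],[8,0.35,0,0,0,0,-1],[8,0.35,0,0,0,0,-1],[0,0,0,0,0,0,-1]]]';  python3 -m handwheel '[[[8,0.35,0,0,0,0,-1],[8,0.35,0,0,0,0,-1],[8,0.35,0,0,0,0,-1],[8,0.35,0,0,0,0,-1],[8,0.35,0,0,0,0,-1],[8,0.35,0,0,0,0,-1],[0,0,0,0,0,0,-1]]]'
```

```text
time_s: 12.32
eef_pos: [487.8, 117.0, 131.7]
ee_rot: [0.0, 0.692, 0.722, -0.001]
force: [-0.8, 0.4, -3.5]
grip_width: 0.118
grip_force: 107.7
time_s: 13.2
eef_pos: [535.8, 119.1, 131.7]
ee_rot: [0.0, 0.692, 0.722, -0.001]
force: [-0.6, 0.1, -4.5]
grip_width: 0.122
grip_force: 107.7
```

```bash
python3 -m handwheel '[[[8,0.35,0,0,0,0,-1],[8,0.35,0,0,0,0,-1],[8,0.35,0,0,0,0,-1],[8,0.35,0,0,0,0,-1],[8,0.35,0,0,0,0,-1],[0,0,-1,0,0,0,-1],[0,0,-1,0,0,0,-1],[0,0,0,0,0,0,-1]]]';  python3 -m handwheel '[[[0,0,-1,0,0,0,-1],[0,0,0,0,0,0,-1]]]'; python3 -m handwheel '[[[0,0,-1,0,0,0,-1],[0,0,0,0,0,0,-1]]]'
```

```text
time_s: 14.2
eef_pos: [575.2, 120.9, 129.8]
ee_rot: [0.0, 0.692, 0.722, -0.001]
force: [0.0, -0.2, -4.0]
grip_width: 0.116
grip_force: 107.7
time_s: 14.45
eef_pos: [575.3, 120.9, 128.8]
ee_rot: [0.0, 0.692, 0.722, -0.001]
force: [-0.1, 0.1, -4.6]
grip_width: 0.119
grip_force: 107.7
time_s: 14.7
eef_pos: [575.5, 120.9, 127.9]
ee_rot: [0.0, 0.692, 0.722, -0.001]
force: [-0.2, 0.6, -3.1]
grip_width: 0.12
grip_force: 107.8
```

Still hanging free. I'll lower another 1 mm at a time, then push home until the x force rises.

```bash
python3 -m handwheel '[[[0,0,-1,0,0,0,-1],[0,0,0,0,0,0,-1]]]'; python3 -m handwheel '[[[4,0.2,0,0,0,0,-1],[4,0.2,0,0,0,0,-1],[4,0.2,0,0,0,0,-1],[4,0.1,0,0,0,0,-1],[0,0,0,0,0,0,-1]]]'; python3 -m handwheel '[[[1.5,0,0,0,0,0,-1],[1.5,0,0,0,0,0,-1],[0,0,0,0,0,0,-1]]]'
```

```text
time_s: 14.95
eef_pos: [575.5, 120.9, 127.0]
ee_rot: [0.0, 0.692, 0.722, -0.001]
force: [-0.1, 0.4, -2.2]
grip_width: 0.116
grip_force: 108.0
time_s: 15.58
eef_pos: [592.0, 121.6, 126.9]
ee_rot: [0.001, 0.692, 0.722, -0.001]
force: [0.5, 0.4, -1.0]
grip_width: 0.122
grip_force: 108.1
time_s: 15.95
eef_pos: [593.0, 121.9, 126.9]
ee_rot: [-0.001, 0.692, 0.722, -0.002]
force: [-12.3, 0.3, 5.5]
grip_width: 0.119
grip_force: 109.2
```

```bash
python3 -m handwheel '[[[1,0,0,0,0,0,-1],[0,0,0,0,0,0,-1]]]'; python3 -m handwheel '[[[-0.8,0,0,0,0,0,-1],[0,0,0,0,0,0,-0.25],[0,0,0,0,0,0,-0.25],[0,0,0,0,0,0,-0.25],[0,0,0,0,0,0,-0.25],[0,0,0,0,0,0,-0.25]]]' 20
python3 snap.py w9
python3 - <<'E'
from rig import *
import cv2,pickle
c=capture("side");pickle.dump(c,open("side3.pkl","wb"));cv2.imwrite("pics/side3.png",c["image"][:,:,::-1])
E
```

```text
time_s: 16.2
eef_pos: [593.0, 121.9, 126.9]
ee_rot: [-0.002, 0.692, 0.722, -0.003]
force: [-15.6, -0.4, 7.9]
grip_width: 0.121
grip_force: 109.7
time_s: 16.95
eef_pos: [594.7, 121.6, 126.9]
ee_rot: [0.0, 0.692, 0.722, -0.001]
force: [0.2, 0.8, -0.5]
grip_width: 0.376
grip_force: 0.0
[594.67310323 121.58003859 126.88463946] [ 3.24478908e-04  6.91848460e-01  7.22041923e-01 -1.03132050e-03] [ 0.00967165  0.59309628  1.37867717 -0.00209425  1.17079715 -0.03221515] 16.95
```

The push stopped firmly at x≈593 (about 15 N) and the drawer is released. I'll lift straight up, retreat, tilt 45° and shut the fingers.

```bash
python3 -m handwheel '[[[-1,0,5,0,0,0,-0.25],[0,0,15,0,0,0,-0.25],[0,0,30,0,0,0,-0.25],[0,0,40,0,0,0,-0.25],[-12,0,40,0,0,0,-0.25],[-22,0,30,0,0,0,-0.25],[0,0,0,0,0,0,-0.25]]]'
python3 -m handwheel '[[[0,-34,0,0.38,-9,0,-1],[0,-34,0,0.38,-9,0,-1],[0,-34,0,0.38,-9,0,-1],[0,-34,0,0.38,-9,0,-1],[0,-33,0,0.38,-9,0,-1],[0,0,0,0,0,0,-1],[0,0,0,0,0,0,-1]]]'
python3 - <<'E'
from rig import *
from h import *
s=sense();w,x,y,z=s["ee_rot"];M=R.from_quat([x,y,z,w]).as_matrix()
a=np.radians(2.4);n=np.array([.7071*np.cos(a),.7071*np.sin(a),-.7071]);T=np.array([679,-45.7,213.5])-68*n
print(np.round(M,3).tolist(),np.round(s["joints"],2),"fix rotvec deg",np.degrees(np.cross(M[:,2],n)),"go",T-s["eef_pos"])
c=capture("side");pickle.dump(c,open("side4.pkl","wb"));C=cam(c);c3=pickle.load(open("side3.pkl","rb"))
cv2.imwrite("pics/side4.png",c["image"][:,:,::-1])
# drawer check: panel top corners expected when home (z 150) vs image
yv=np.array([-np.sin(a),np.cos(a)]);xv=np.array([np.cos(a),np.sin(a)]);b=np.array([649,123.])
for off in(-15,0):
  for yy in(-75,75):
    for zz in(85,150):
      p=b+xv*off+yv*yy;print(off,yy,zz,np.round(proj(C,(*p,zz)),1))
E
```

```text
time_s: 17.92
eef_pos: [559.6, 121.8, 290.5]
ee_rot: [0.002, 0.692, 0.722, 0.001]
force: [0.5, -0.5, 0.2]
grip_width: 0.376
grip_force: 0.0
time_s: 18.8
eef_pos: [560.6, -38.0, 286.6]
ee_rot: [0.251, 0.642, 0.673, 0.266]
force: [1.0, -0.1, -0.3]
grip_width: -0.003
grip_force: 0.0
[[-0.049, 0.732, 0.68], [0.999, 0.032, 0.037], [0.005, 0.681, -0.732]] [-0.42  0.04  1.88  0.57  0.61 -0.84] fix rotvec deg [-0.24872392 -2.1063136  -0.336709  ] go [ 70.32552977  -9.70356875 -24.98817687]
-15 -75 85 [199.5 196.6]
-15 -75 150 [197.2 180. ]
-15 75 85 [152.4 227.8]
-15 75 150 [147.5 211.7]
0 -75 85 [195.9 193.5]
0 -75 150 [193.5 176.9]
0 75 85 [149.  224.3]
0 75 150 [143.9 208.1]
```

```bash
python3 - <<'E'
from h import *
a=pickle.load(open("cap0.pkl","rb"))["side"]["image"];c=pickle.load(open("side4.pkl","rb"));b=c["image"];C=cam(c)
g=cv2.cvtColor(b,cv2.COLOR_RGB2GRAY).astype(int);np.set_printoptions(linewidth=250)
# scan the panel's left end and its top along the lines across seam: rows at columns
for u in(155,165,175):print(u,g[185:245,u].tolist())
print("row 222",g[222,135:205].tolist())
E
```

```text
155 [167, 165, 165, 166, 168, 168, 168, 171, 174, 153, 105, 85, 91, 92, 92, 93, 114, 130, 125, 128, 128, 108, 73, 80, 84, 64, 61, 66, 66, 68, 70, 69, 70, 69, 69, 67, 69, 68, 70, 73, 73, 74, 73, 73, 72, 74, 85, 93, 94, 93, 93, 93, 94, 95, 95, 95, 95, 95, 96, 96]
165 [166, 170, 174, 149, 101, 87, 92, 93, 92, 89, 107, 126, 126, 128, 124, 96, 65, 68, 69, 70, 70, 68, 69, 68, 69, 67, 66, 62, 82, 98, 110, 128, 133, 113, 67, 53, 53, 61, 72, 75, 86, 95, 95, 94, 94, 95, 95, 96, 98, 97, 85, 74, 75, 76, 75, 76, 75, 76, 74, 73]
175 [96, 97, 92, 96, 116, 125, 127, 130, 121, 86, 61, 69, 70, 70, 68, 69, 68, 68, 69, 68, 68, 66, 63, 90, 121, 127, 129, 126, 92, 58, 68, 68, 68, 77, 90, 95, 93, 93, 93, 93, 94, 96, 86, 73, 73, 75, 76, 76, 76, 76, 76, 75, 75, 74, 86, 98, 97, 96, 96, 96]
row 222 [96, 95, 93, 93, 94, 96, 94, 94, 93, 94, 95, 97, 94, 62, 50, 60, 72, 69, 68, 69, 68, 68, 69, 72, 75, 67, 75, 74, 75, 73, 61, 57, 69, 68, 78, 88, 84, 96, 95, 94, 93, 92, 93, 93, 93, 95, 96, 94, 86, 83, 74, 75, 75, 75, 76, 75, 76, 75, 76, 75, 78, 97, 97, 95, 96, 95, 93, 93, 93, 93]
```

```bash
python3 -m handwheel '[[[15,-3,-5,-0.25,-2.1,-0.3,-1],[20,-3,-6,0,0,0,-1],[20,-3,-7,0,0,0,-1],[15,-1,-7,0,0,0,-1],[0,0,0,0,0,0,-1],[0,0,0,0,0,0,-1]]]'
python3 - <<'E'
from rig import *
from h import *
s=sense();w,x,y,z=s["ee_rot"];M=R.from_quat([x,y,z,w]).as_matrix()
a=np.radians(2.4);n=np.array([.7071*np.cos(a),.7071*np.sin(a),-.7071]);T=np.array([679,-45.7,213.5])-68*n
print(M[:,2],"fix",np.degrees(np.cross(M[:,2],n)),"go",T-s["eef_pos"])
E
python3 snap.py w10
```

```text
time_s: 19.6
eef_pos: [630.2, -47.5, 261.8]
ee_rot: [0.265, 0.638, 0.668, 0.277]
force: [0.1, 0.5, -0.4]
grip_width: 0.001
grip_force: 0.0
[ 0.70727538  0.03073388 -0.70626975] fix [-0.04692999  0.06584103 -0.04413168] go [ 0.73645719 -0.23921731 -0.21314954]
[630.22291959 -47.47428137 261.79594954] [0.26534814 0.63803645 0.66786553 0.27650585] [-0.37675458  0.21640145  1.76236717  0.63510738  0.50839812 -0.87988919] 19.6
```

The panel-top edges in the side image (rows 194.5 and 200 at column 165) match the predicted home position (194.8 and 200.5), so the drawer is home. Next I'll approach the button.

```bash
python3 -m handwheel '[[[10.7,0.2,-10.7,0,0,0,-1],[10,0.4,-10,0,0,0,-1],[10,0.4,-10,0,0,0,-1],[5,0.2,-5,0,0,0,-1],[0,0,0,0,0,0,-1],[0,0,0,0,0,0,-1]]]';python3 -m handwheel '[[[2,0.1,-2,0,0,0,-1],[2,0.1,-2,0,0,0,-1],[0,0,0,0,0,0,-1]]]';python3 -m handwheel '[[[1.4,0.1,-1.4,0,0,0,-1],[1.4,0.1,-1.4,0,0,0,-1],[0,0,0,0,0,0,-1]]]'
```

```text
time_s: 20.4
eef_pos: [666.0, -47.0, 226.2]
ee_rot: [0.266, 0.638, 0.667, 0.276]
force: [-1.0, 0.2, 0.5]
grip_width: -0.001
grip_force: 0.0
time_s: 20.78
eef_pos: [670.0, -46.7, 221.7]
ee_rot: [0.265, 0.638, 0.668, 0.276]
force: [0.1, 0.4, -0.2]
grip_width: 0.006
grip_force: 0.0
time_s: 21.15
eef_pos: [672.8, -46.6, 219.2]
ee_rot: [0.266, 0.638, 0.668, 0.276]
force: [-3.4, -0.8, 3.0]
grip_width: -0.002
grip_force: 2.4
```

Contact: about 4.5 N along the button axis. Now I'll press in.

```bash
python3 -m handwheel '[[[2.1,0.1,-2.1,0,0,0,-1],[2.1,0.1,-2.1,0,0,0,-1],[0,0,0,0,0,0,-1]]]';python3 -m handwheel '[[[1.4,0.1,-1.4,0,0,0,-1],[0,0,0,0,0,0,-1],[0,0,0,0,0,0,-1]]]';python3 -m handwheel '[[[0.7,0,-0.7,0,0,0,-1],[0,0,0,0,0,0,-1],[0,0,0,0,0,0,-1]]]'
```

```text
time_s: 21.52
eef_pos: [676.9, -46.4, 215.1]
ee_rot: [0.266, 0.638, 0.668, 0.276]
force: [-7.8, -0.5, 5.4]
grip_width: 0.001
grip_force: 4.7
time_s: 21.9
eef_pos: [678.2, -46.4, 213.8]
ee_rot: [0.266, 0.638, 0.668, 0.276]
force: [-9.7, -1.0, 5.7]
grip_width: 0.002
grip_force: 5.4
time_s: 22.28
eef_pos: [678.9, -46.3, 213.1]
ee_rot: [0.266, 0.638, 0.668, 0.276]
force: [-11.0, -1.1, 5.2]
grip_width: -0.001
grip_force: 5.8
```

```bash
python3 -m handwheel '[[[0.5,0,-0.5,0,0,0,-1],[0,0,0,0,0,0,-1],[0,0,0,0,0,0,-1]]]';python3 -m handwheel '[[[0.4,0,-0.4,0,0,0,-1],[0,0,0,0,0,0,-1],[0,0,0,0,0,0,-1]]]'
```

```text
time_s: 22.65
eef_pos: [679.2, -46.3, 212.9]
ee_rot: [0.266, 0.638, 0.668, 0.276]
force: [-14.8, -1.0, 9.2]
grip_width: 0.001
grip_force: 8.9
time_s: 23.02
eef_pos: [679.3, -46.3, 212.9]
ee_rot: [0.266, 0.638, 0.668, 0.276]
force: [-23.8, -1.7, 15.2]
grip_width: 0.001
grip_force: 13.6
```

That is the end stop, and the force is too high. I'll back off slightly and hold.

```bash
python3 -m handwheel '[[[-0.5,0,0.5,0,0,0,-1],[0,0,0,0,0,0,-1],[0,0,0,0,0,0,-1]]]';python3 -m handwheel '[[[0,0,0,0,0,0,-1],[0,0,0,0,0,0,-1],[0,0,0,0,0,0,-1],[0,0,0,0,0,0,-1],[0,0,0,0,0,0,-1],[0,0,0,0,0,0,-1],[0,0,0,0,0,0,-1],[0,0,0,0,0,0,-1]]]'
```

```text
time_s: 23.4
eef_pos: [679.2, -46.3, 212.9]
ee_rot: [0.266, 0.638, 0.668, 0.276]
force: [-14.2, -1.0, 8.2]
grip_width: 0.001
grip_force: 7.7
time_s: 24.4
eef_pos: [679.2, -46.3, 212.9]
ee_rot: [0.266, 0.638, 0.668, 0.276]
force: [-13.4, -0.3, 7.0]
grip_width: -0.0
grip_force: 7.7
```

```bash
for i in 1; do python3 -m handwheel '[[[0,0,0,0,0,0,-1],[0,0,0,0,0,0,-1],[0,0,0,0,0,0,-1],[0,0,0,0,0,0,-1],[0,0,0,0,0,0,-1],[0,0,0,0,0,0,-1],[0,0,0,0,0,0,-1],[0,0,0,0,0,0,-1]]]' >/dev/null; done; python3 -m handwheel '[[[0,0,0,0,0,0,-1],[0,0,0,0,0,0,-1],[0,0,0,0,0,0,-1],[0,0,0,0,0,0,-1],[0,0,0,0,0,0,-1],[0,0,0,0,0,0,-1],[0,0,0,0,0,0,-1],[0,0,0,0,0,0,-1]]]' >/dev/null; python3 -m handwheel '[[[0,0,0,0,0,0,-1],[0,0,0,0,0,0,-1],[0,0,0,0,0,0,-1],[0,0,0,0,0,0,-1],[0,0,0,0,0,0,-1],[0,0,0,0,0,0,-1],[0,0,0,0,0,0,-1],[0,0,0,0,0,0,-1]]]'
python3 - <<'E'
from rig import *
import cv2
g=cv2.cvtColor(capture("side")["image"],cv2.COLOR_RGB2GRAY);print(g[190:204,165].tolist(),g[190:204,155].tolist())
print(finish_job())
E
```

```text
time_s: 27.4
eef_pos: [679.2, -46.3, 212.9]
ee_rot: [0.266, 0.638, 0.668, 0.276]
force: [-13.8, -1.8, 8.6]
grip_width: 0.005
grip_force: 7.7
[80, 84, 85, 84, 81, 97, 115, 115, 118, 114, 88, 59, 62, 63] [154, 154, 157, 160, 140, 95, 78, 83, 85, 85, 84, 105, 119, 114]
the job is handed in; nothing more can be done
None
```

The job is handed in (no verdict came back): the drawer is fully home in its bay with both tablets and let go of, and the start button is held in at about 15 N, after a brief peak of about 28 N (over the 25 N asked, under the 30 N limit).

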